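Isolate the tag marker, line up the tag and switch it back on

ROBOT

A 6-joint arm with a two-finger parallel gripper is mounted at the origin on the work surface. World frame = base frame: x ahead of the robot, y to its left, z up, the work surface at z = 0. Lengths are in m, angles in rad, forces in N, time in s.
With the tool pointing down it reaches from about 0.3 to 0.875 m from the base axis. Payload 4.2 kg.
Tool frame: the origin (TCP) lies between the finger pads; the fingertips stand 14 mm ahead of it and the grasp point (between the pads) lies 5 mm behind it; z points along the fingers, y is the line along which they close (so a half turn about z gives the same grasp; the last joint's range is limited). The gripper opens to 85 mm and grips with 20 to 120 N. Pads are 22 mm wide; open, the fingers measure 114 mm over their backs; the gripper's body (76 mm by 85 mm) begins 54 mm behind the grasp point. The pads swing forward as they close: fully open they stand 13 mm farther back than shut.
Start: joints at [-1.129, 0.32, 1.565, -0, 1.257, -0.02], TCP at [0.256, -0.515, 0.245] pointing down, gripper open.
Joint ranges: [-3.11, 3.11], [-0.84, 2.01], [0.21, 2.61], [-1.34, 4.49], [0.05, 2.63], [-2.56, 2.56]. Speed limits (rad/s): [2.57, 2.57, 3.14, 3.14, 3.14, 3.14].

INTERFACE

Orientations are given as a rotation vector (axis times angle).
In Python, from bench import sensors, optics, ctrl gives the robot as it stands. The module is installed in compiled form; this text tells all that it offers.
- The arm moves only by the tool servo_tool, never from a script. Its argument "deltas" is a list of rows, each an object of numbers: "gripper": the opening, from 0 (shut) to 1 (fully open); "dx", "dy", "dz": the shift along the tool's x, y, z each as a share of 300 mm, from -1 to 1; "yaw": the turn about the tool's z as a share of 180 degrees, from -1 to 1. In form: [{"gripper": .., "dx": .., "dy": .., "dz": .., "yaw": ..}, ...]. A call has 1 to 20 rows; each row is the pose to reach, as a shift and turn from the pose commanded when the call began, along the tool's axes at that moment, turning the shorter way round; what a row does not reach only later rows make up. A row lasts 1/12 s, in which the tool goes at most 41.7 mm and 7.16 degrees, less where a joint would pass 70% of its speed; a pose out of reach is approached as far as the arm can. A call with a number of a shift or a turn outside -1 to 1 is refused whole. A call with a gripper value outside its range is refused whole. The fingers move at their own pace and stop on an object; "newtons" is the grip in N (left out, the last holds). Time passes only in rows, so rows that repeat a pose let the fingers close. It gives the time, the measured TCP pose, the force, the opening and the grip force at its end, in the units of the state.
- sensors.get_state(): the state, without advancing time (a new reading comes with each control period).
- optics.get_image(name): name is "scene" or "top"; returns a dict with "img" (400x640x3 uint8, red, green, blue), "depth" (400x640 float32, m along the optical axis (not along the pixel's ray), 0 where there is no reading), "intrinsics" (3x3 intrinsics, pixels), "k1" (the pictures are not rectified: a ray, as slopes to the right and down, at radius r is drawn at 1 + k1 r^2 times it, then the intrinsics apply), "position" and "rotation" of the camera in the world. Camera axes: x right, y down, z forward; pixel columns grow to the right and rows downward; lengths in m; the calibration is good to about 2 mm. A picture is of the moment at which its call begins.
- ctrl.sign_off(): hands the job in; it is judged then, once.
The state is a dict: "time_s": time; "joint_positions": joint angles; "joint_velocities": joint speeds; "tau": joint torques, N m; "ee_pos": TCP position; "orientation": TCP orientation; "ft_force": force on the tool from outside, world axes, zero at the start; "wrist_torque": the same for the moment, N m; "gripper_width": finger opening in m; "gripper_force": force on a finger pad.
Only numpy, scipy, OpenCV 4.12 (cv2) and the standard library are available. Lean on these libraries where they do the work, as an engineer would, in place of code of your own. Each camera call takes 0.05 s, during which the arm holds its last target. There are 200 camera calls.

TASK

The isolator of the dog-tag marker is on: throw its T handle over to off, and only then slide the tag carrier along its rails until the X on the bone-shaped tag sits right under the needle. Then throw the handle fully back to on without disturbing the carrier, and leave everything else on the ledge where it stands.

Things in the scene. Friction and masses are not known exactly. Their poses are not given: they have to be found in the camera images.
- marker: bench tag marker, fixed: grey base plate 120 (x) x 340 (y) x 15 mm with two steel guide rails along y (tops 29 mm up), a 90 x 55 mm column 215 mm tall at its +y end (y = 120 to 176 mm) and an arm that reaches back along -y over the rails (40 mm wide, underside 147 mm up, to y = 10 mm) with a needle. Origin: underside, on the rails' centre line; z up, y along the rails toward the column
- needle_tip (a point): point of the fixed needle, 45 mm above the ledge, 30 mm in +y from the marker's origin; needle holder widens to 14 mm dia from 80 mm and 32 mm dia from 120 mm above the ledge
- carrier (a joint): black tag carrier that slides along the rails, m: 0 at the end far from the column, grows toward the column (+y of the marker), end stop at 0.105; stiff to slide (about 3 N) and stays where it is left. Plate 74 (x) x 136 (y) mm, top 34 mm above the ledge
- mark (a point): centre of the X scratched on the bone-shaped aluminium tag fixed on the carrier (tag about 46 x 77 mm, X about 16 mm across), 38 mm above the ledge; moves with the carrier; axes as the marker's
- thumb_plate (a point): middle of the top edge of the carrier's upright thumb plate, 60 mm wide (x), 12 mm thick (y), rising from 33 to 75 mm above the ledge, 85 mm in -y from the mark; moves with the carrier; push on either face or pinch it
- isolator: fixed grey isolator box, 130 (x) x 100 (y) x 60 mm tall, with a T handle on top. Origin: underside centre; z up; the handle swings in its x-z plane
- handle_hinge (a point): centre of the handle's hinge axis (along y of the isolator), 70 mm above the ledge
- handle (a joint): T handle of the isolator, rad: 0 = off (leans 0.6 rad from upright toward -x of the isolator), 1.2 = on (leans 0.6 rad toward +x); heavy (0.4 kg): past upright it falls over to that end and rests there; takes about 2 N at the grip
- handle_grip (a point): middle of the handle's cross grip, 95 mm from the hinge; a steel bar 22 mm dia, 80 mm long along y of the isolator, on a flat steel stem 26 mm (y) x 10 mm; moves with the handle
- jar: closed white ceramic cookie jar, 156 dia x 167 tall (mm); loose bystander, origin at the centre of its underside
- bowl: black silicone collapsible bowl, 110 dia x 45 tall (mm); loose bystander, origin at the centre of its underside
- ball: orange squeaky ball, 64 dia, standing on a flat foot (mm); loose bystander, origin at the centre of its underside
- clipper: white plastic nail clipper, about 115 x 18 x 18 (mm); loose bystander, origin at the centre of its underside
- whistle: chrome whistle, about 55 long, 22 tall (mm); loose bystander, origin at the centre of its underside
- tin: round treat tin, 80 dia x 60 tall (mm); loose bystander, origin at the centre of its underside
- brush: grooming brush, 200 long (mm); loose bystander, origin at the centre of its underside
Not all that is in view belongs to the job. Several things have the shape of the isolator; the one meant has the colours described above.

How it is judged:
On the way, in this order (a step that is already met when the one before it is completed fails the run):
1. the handle is thrown to off while the carrier is still where it started (value of joint handle below 0.12 rad and distance of mark from where it was at the start of the episode below 0.006 m), for 0.2 s.
2. with the handle off, the X is brought to rest under the needle (value of joint handle below 0.12 rad and horizontal distance between mark and needle_tip below 0.005 m and velocity of joint carrier between -0.01 and 0.01 m/s), for 0.3 s.
At the end, for the whole second after the job is handed in: The handle rests at its on stop (joint above 1.08 rad), the X on the tag lies within 5 mm of the needle point seen from above, and carrier and handle are at rest (value of joint handle above 1.08 rad and horizontal distance between mark and needle_tip below 0.005 m and velocity of joint carrier between -0.01 and 0.01 m/s and velocity of joint handle between -0.1 and 0.1 rad/s); the robot touches nothing.
It fails at once if the carrier is slid while the handle is not off (value of joint handle above 0.3 rad and (velocity of joint carrier above 0.02 m/s or velocity of joint carrier below -0.02 m/s)).
It fails at once if a bystander is moved by more than 30 mm (distance of any of jar, bowl, ball, clipper, whistle, tin, brush from where it was at the start of the episode above 0.03 m).
It also fails if it takes over 59 s, if anything falls off the work surface, if the arm or the gripper's body presses on something with over 40 N, if the wrist force passes 120 N, or if a joint passes its speed limit or range.

## Working session

There is one attempt and no reset: what is moved stays moved. The work goes in short steps, Python scripts to look and compute and a tool call to move; the robot and the scene stay as the last step left them, time stands still between calls to the robot, and variables do not carry over. Pictures are saved under pics/ and viewed, at most 10 in all, crops included, and the job is handed in when it is done.

Besides the shell and the picture viewer there is one more tool, called after "Call:" by a JSON object that holds its "fn" and its "kwargs", one argument or row to a line. servo_tool: Moves the arm, as the interface text tells. Its arguments: {"type":"object","properties":{"deltas":{"type":"array"},"newtons":{"type":"number"}},"required":["deltas"]}

```bash
mkdir -p pics; cat > h.py <<'E'
import numpy as np, cv2
from bench import sensors, optics, ctrl
def load(n):
    d=np.load(n+'.npz'); return {k:d[k] for k in d.files}
def grab(n,f):
    d=optics.get_image(n); np.savez(f+'.npz',**{k:np.array(v) for k,v in d.items()})
    cv2.imwrite('pics/'+f+'.png',d['img'][:,:,::-1]); return d
def rays(d,uv):
    uv=np.atleast_2d(np.array(uv,float)); K=np.array(d['intrinsics'])
    p=(uv-K[:2,2])/[K[0,0],K[1,1]]; s=p.copy(); k=float(d['k1'])
    for _ in range(20): s=p/(1+k*(s**2).sum(1,keepdims=True))
    return np.c_[s,np.ones(len(s))]
def R(d):
    r=np.array(d['rotation'],float)
    return r if r.shape==(3,3) else cv2.Rodrigues(r)[0]
def onplane(d,uv,z):
    v=rays(d,uv)@R(d).T; c=np.array(d['position']); return c+v*((z-c[2])/v[:,2])[:,None]
def bydepth(d,uv):
    uv=np.atleast_2d(uv); z=np.array([d['depth'][int(round(v)),int(round(u))] for u,v in uv])
    return np.array(d['position'])+(rays(d,uv)*z[:,None])@R(d).T
def cloud(d):
    H,W=d['depth'].shape; u,v=np.meshgrid(np.arange(W),np.arange(H)); uv=np.c_[u.ravel(),v.ravel()]
    P=np.array(d['position'])+(rays(d,uv)*d['depth'].ravel()[:,None])@R(d).T
    P[d['depth'].ravel()==0]=np.nan; return P.reshape(H,W,3)
E
python3 - <<'E'
from h import *
for n in ['scene','top']:
    d=grab(n,n+'0'); print(n,d['position'],d['rotation'],d['k1'],d['intrinsics'])
print(sensors.get_state())
E
```

```text
scene [ 1.31233195 -0.16735907  0.64952165] [-1.82928923 -1.37834482  0.72500701] -0.022032497914582817 [[399.1746089    0.         317.63858184]
 [  0.         399.1746089  196.40362808]
 [  0.           0.           1.        ]]
top [0.48661236 0.02407637 1.0638624 ] [-2.15269113  2.17673597 -0.06742141] -0.045923921050088544 [[437.18614397   0.         322.15099125]
 [  0.         437.18614397 199.00686933]
 [  0.           0.           1.        ]]
{'time_s': 0.1, 'joint_positions': array([-1.12901599e+00,  3.20226706e-01,  1.56551821e+00, -3.04466052e-05,
        1.25741184e+00, -2.00248481e-02]), 'joint_velocities': array([ 0.00039948, -0.00159496, -0.0015058 , -0.00097944, -0.00103657,
       -0.00013121]), 'tau': array([ 1.29895761e-04, -4.16407514e+01, -2.34704930e+01,  2.44177158e-05,
        4.90611434e-03,  2.90306889e-05]), 'ee_pos': array([ 0.25601279, -0.5144253 ,  0.24458212]), 'orientation': array([-3.05672910e+00, -7.18638862e-01,  5.58478849e-04]), 'ft_force': array([ 0.4765818 , -0.20849039, -0.33405101]), 'wrist_torque': array([ 0.01534672,  0.00957838, -0.01920497]), 'gripper_force': 0.0, 'gripper_width': 0.08525792394946581}
```

View pics/top0.png

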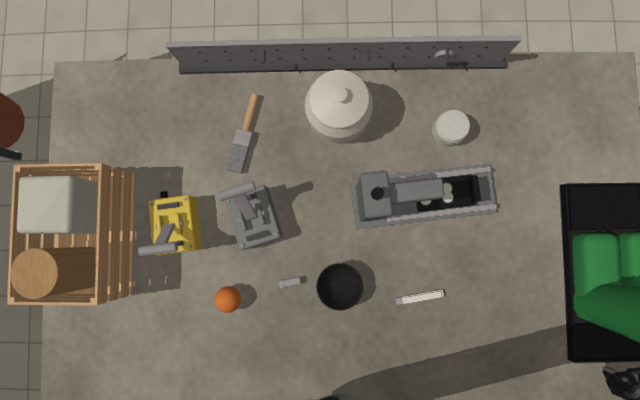

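View pics/scene0.png

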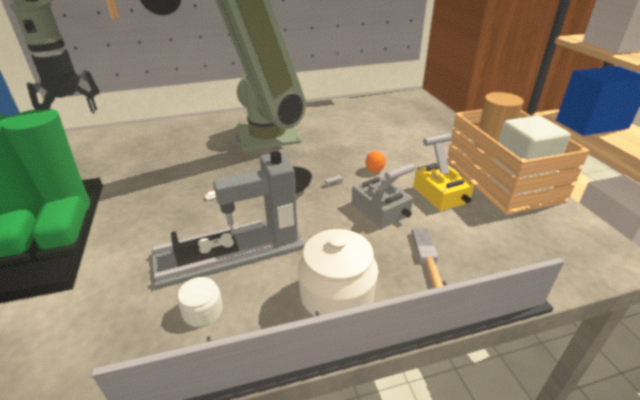

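The top view shows two candidates: the grey isolator at top (250,217) with its grip at (237,191), and a yellow lookalike at (175,225). I choose the grey one. The marker's column is at (373,195), its rails run right to (495,190), and the tag is at about (447,195). Next come a close crop and the measurements.

```bash
python3 - <<'E'
from h import *
t=load('top0'); s=load('scene0')
a=cv2.resize(t['img'][170:260,205:295],(400,400),interpolation=cv2.INTER_CUBIC)
b=cv2.resize(t['img'][150:240,345:505],(711,400),interpolation=cv2.INTER_CUBIC)[:, :]
c=cv2.resize(s['img'][150:235,340:425],(400,400),interpolation=cv2.INTER_CUBIC)
top=np.hstack([a,c]); b=cv2.resize(b,(356,200))
b=cv2.resize(t['img'][155:235,345:505],(400,200),interpolation=cv2.INTER_CUBIC); e=cv2.resize(s['img'][195:285,145:305],(400,200),interpolation=cv2.INTER_CUBIC)
cv2.imwrite('pics/crop.png',np.vstack([top,np.hstack([b,e])])[:,:,::-1])
P=cloud(t); Q=cloud(s)
def rect(name,P,box,lo,hi):
    u0,v0,u1,v1=box; p=P[v0:v1,u0:u1].reshape(-1,3); p=p[(p[:,2]>lo)&(p[:,2]<hi)]
    r=cv2.minAreaRect((p[:,:2]*1000).astype(np.float32)); print(name,len(p),p.mean(0).round(4),[np.round(x,1) for x in r])
rect('iso top',P,(215,175,290,255),.045,.068)
rect('grip',P,(215,175,290,255),.125,.2)
rect('grip scene',Q,(345,150,420,230),.125,.2)
rect('col top',P,(345,160,505,235),.20,.23)
rect('arm',P,(345,160,505,235),.14,.2)
rect('rails',P,(345,160,505,235),.022,.0315)
rect('base',P,(345,160,505,235),.008,.02)
rect('thumb',P,(440,160,505,235),.06,.085)
rect('marker all',P,(345,155,505,235),.008,.3)
for n,b in dict(jar=(300,65,380,145),tin=(430,105,475,150),bowl=(312,260,368,312),ball=(212,284,244,315),clip=(390,285,450,310),whis=(275,272,305,292),brush=(222,90,262,175),yel=(135,185,205,265)).items(): rect(n,P,b,.012 if n!='bowl' else .03,.3)
E
```

```text
iso top 1621 [0.5282 0.2054 0.06  ] [array([535.4, 211.4]), array([127.4, 100.7]), np.float64(17.5)]
grip 472 [0.5824 0.2256 0.1525] [array([579.3, 225.4]), array([35. , 79.2]), np.float64(16.8)]
grip scene 277 [0.5951 0.225  0.1514] [array([591. , 229.7]), array([21.5, 81.9]), np.float64(13.4)]
col top 1133 [ 0.5691 -0.0603  0.2144] [array([570.2, -61.3]), array([88.1, 55.4]), np.float64(5.7)]
arm 1202 [ 0.5747 -0.1342  0.1893] [array([ 572.6, -116. ]), array([ 81.9, 165.2]), np.float64(5.7)]
rails 1077 [ 0.5868 -0.2311  0.0287] [array([ 583.8, -192.1]), array([100.4, 331.3]), np.float64(5.9)]
base 1868 [ 0.5734 -0.2077  0.0151] [array([ 583.9, -192.9]), array([118.4, 338.7]), np.float64(5.8)]
thumb 183 [ 0.5946 -0.3011  0.0728] [array([ 594.8, -302.8]), array([57.9, 13.6]), np.float64(6.8)]
marker all 6978 [ 0.5769 -0.1787  0.0904] [array([ 583.9, -192.9]), array([118.4, 338.7]), np.float64(5.8)]
jar 4006 [0.778  0.0093 0.1222] [array([812. ,   5.4]), array([196.5, 202.8]), np.float64(88.9)]
tin 1053 [ 0.7397 -0.2544  0.0541] [array([ 743.7, -257.5]), array([77.4, 78.9]), np.float64(89.8)]
bowl 582 [0.3698 0.0094 0.0402] [array([374.4,  10.3]), array([107. , 107.7]), np.float64(44.2)]
ball 566 [0.3471 0.2701 0.052 ] [array([345.3, 273. ]), array([61.1, 57.4]), np.float64(23.3)]
clip 262 [ 0.3447 -0.1829  0.0174] [array([ 343.4, -177.4]), array([ 16. , 114.3]), np.float64(8.8)]
whis 161 [0.3824 0.1303 0.0209] [array([382.3, 130.1]), array([17.9, 52.8]), np.float64(10.9)]
brush 980 [0.7271 0.2442 0.0182] [array([745.5, 239.5]), array([ 42.7, 200.3]), np.float64(73.8)]
yel 2815 [0.5172 0.3913 0.0768] [array([528.6, 402.8]), array([148.2, 101. ]), np.float64(7.8)]
```

View pics/crop.png

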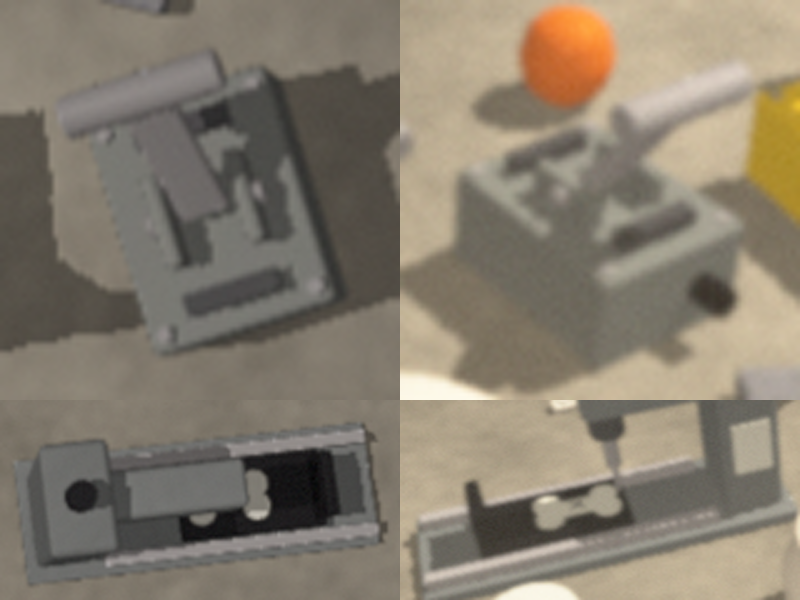

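The crop confirms the choice: grey box, with the grip leaning toward world +x, which is the on side. Its grip sits at about (0.586, 0.227, 0.148), as the geometry predicts. In the scene view the needle tip is near (234,235) and the X near (216,243). Next I check the needle-to-mark distance and work out the first move.

```bash
cat >> h.py <<'E'
from scipy.spatial.transform import Rotation as Ro
MY=np.array([-np.sin(np.radians(5.8)),np.cos(np.radians(5.8))])
def go(xyz,ydeg,frm=None):
    """tool-frame deltas (units of the move) to bring TCP to xyz with tool y along ydeg or its opposite"""
    s=sensors.get_state(); r=Ro.from_rotvec(s['orientation']); M=r.as_matrix()
    d=M.T@(np.array(xyz)-s['ee_pos'])/.3
    cur=np.degrees(np.arctan2(M[1,1],M[0,1])); w=(ydeg-cur+90)%180-90
    print('d',d.round(3),'yaw',round(-w/180,3),'j6',s['joint_positions'][5].round(2),'rows',max(np.linalg.norm(d)*300/41.7,abs(w)/7.16).round(1))
E
python3 - <<'E'
from h import *
s=load('scene0')
n=onplane(s,(233.8,234.6),.045)[0]; m=onplane(s,(215.8,243),.038)[0]
print(n,m,(n-m)[:2]@MY)
t=load('top0'); P=cloud(t); p=P[155:235,345:505].reshape(-1,3); p=p[np.isfinite(p[:,2])]
b=p[(p[:,2]>.012)&(p[:,2]<.018)][:,:2]@MY; c=p[(p[:,2]>.205)&(p[:,2]<.225)][:,:2]@MY; a=p[(p[:,2]>.17)&(p[:,2]<.2)][:,:2]@MY
for q in (b,c,a): print(np.percentile(q,[.5,99.5]).round(4))
th=np.array([.5948,-.3028]);print('thumb',th@MY)
go((.45,-.1,.33),17.5); go((.57,.222,.30),17.5)
E
```

```text
[ 0.58477205 -0.17345562  0.045     ] [ 0.59413156 -0.21623512  0.038     ] 0.043506338705218056
[-0.4187 -0.0822]
[-0.146  -0.0912]
[-0.2542 -0.091 ]
thumb -0.36135816419777356
d [ 1.194 -0.949 -0.283] yaw -0.45 j6 -0.02 rows 11.3
d [ 2.031 -1.732 -0.182] yaw -0.45 j6 -0.02 rows 19.2
```

Call:
{"fn": "servo_tool", "kwargs": {
  "deltas": [
    {"dx": 0.3,"dy": -0.25,"dz": -0.28,"gripper": 0.6},
    {"dx": 0.3,"dy": -0.25,"dz": -0.28,"gripper": 0.6},
    {"dx": 0.3,"dy": -0.25,"dz": -0.28,"gripper": 0.6},
    {"dx": 1.0,"dy": -0.87,"dz": -0.28,"yaw": -0.45,"gripper": 0.6},
    {"dx": 1.0,"dy": -0.87,"dz": -0.28,"yaw": -0.45,"gripper": 0.6},
    {"dx": 1.0,"dy": -0.87,"dz": -0.28,"yaw": -0.45,"gripper": 0.6},
    {"dx": 1.0,"dy": -0.87,"dz": -0.28,"yaw": -0.45,"gripper": 0.6},
    {"dx": 1.0,"dy": -0.87,"dz": -0.28,"yaw": -0.45,"gripper": 0.6},
    {"dx": 1.0,"dy": -0.87,"dz": -0.28,"yaw": -0.45,"gripper": 0.6},
    {"dx": 1.0,"dy": -0.87,"dz": -0.28,"yaw": -0.45,"gripper": 0.6},
    {"dx": 1.0,"dy": -0.87,"dz": -0.28,"yaw": -0.45,"gripper": 0.6},
    {"dx": 1.0,"dy": -0.87,"dz": -0.28,"yaw": -0.45,"gripper": 0.6},
    {"dx": 1.0,"dy": -0.87,"dz": -0.28,"yaw": -0.45,"gripper": 0.6},
    {"dx": 1.0,"dy": -0.87,"dz": -0.28,"yaw": -0.45,"gripper": 0.6},
    {"dx": 1.0,"dy": -0.87,"dz": -0.28,"yaw": -0.45,"gripper": 0.6},
    {"dx": 1.0,"dy": -0.87,"dz": -0.28,"yaw": -0.45,"gripper": 0.6}
  ]
}}

```text
invalid input at $.deltas[0]: expected keys gripper, dx, dy, dz, yaw
```

```bash
python3 - <<'E'
from h import *
print(sensors.get_state()['ee_pos'],sensors.get_state()['joint_positions'])
go((.588,.228,.24),17.5);go((.588,.228,.15),17.5)
E
```

```text
[ 0.25601279 -0.5144253   0.24458212] [-1.12901599e+00  3.20226706e-01  1.56551821e+00 -3.04466052e-05
  1.25741184e+00 -2.00248481e-02]
d [ 2.093 -1.722  0.018] yaw -0.45 j6 -0.02 rows 19.5
d [ 2.093 -1.722  0.318] yaw -0.45 j6 -0.02 rows 19.6
```

Call:
{"fn": "servo_tool", "kwargs": {
  "deltas": [
    {"dx": 0.3,"dy": -0.25,"dz": -0.28,"yaw": 0,"gripper": 0.6},
    {"dx": 0.3,"dy": -0.25,"dz": -0.28,"yaw": 0,"gripper": 0.6},
    {"dx": 0.3,"dy": -0.25,"dz": -0.28,"yaw": 0,"gripper": 0.6},
    {"dx": 1.0,"dy": -0.87,"dz": -0.28,"yaw": -0.45,"gripper": 0.6},
    {"dx": 1.0,"dy": -0.87,"dz": -0.28,"yaw": -0.45,"gripper": 0.6},
    {"dx": 1.0,"dy": -0.87,"dz": -0.28,"yaw": -0.45,"gripper": 0.6},
    {"dx": 1.0,"dy": -0.87,"dz": -0.28,"yaw": -0.45,"gripper": 0.6},
    {"dx": 1.0,"dy": -0.87,"dz": -0.28,"yaw": -0.45,"gripper": 0.6},
    {"dx": 1.0,"dy": -0.87,"dz": -0.28,"yaw": -0.45,"gripper": 0.6},
    {"dx": 1.0,"dy": -0.87,"dz": -0.28,"yaw": -0.45,"gripper": 0.6},
    {"dx": 1.0,"dy": -0.87,"dz": -0.28,"yaw": -0.45,"gripper": 0.6},
    {"dx": 1.0,"dy": -0.87,"dz": -0.28,"yaw": -0.45,"gripper": 0.6},
    {"dx": 1.0,"dy": -0.87,"dz": -0.28,"yaw": -0.45,"gripper": 0.6},
    {"dx": 1.0,"dy": -0.87,"dz": -0.28,"yaw": -0.45,"gripper": 0.6},
    {"dx": 1.0,"dy": -0.87,"dz": -0.28,"yaw": -0.45,"gripper": 0.6},
    {"dx": 1.0,"dy": -0.87,"dz": -0.28,"yaw": -0.45,"gripper": 0.6}
  ]
}}

```text
time_s: 1.43
ee_pos: [0.4083, -0.1472, 0.3289]
orientation: [-1.857, -2.533, 0.0]
ft_force: [0.4, 0.2, -0.3]
gripper_width: 0.0514
gripper_force: 0.0
```

```bash
python3 - <<'E'
from h import *
print(sensors.get_state()['ee_pos'],sensors.get_state()['joint_positions'])
go((.588,.228,.24),17.5);go((.588,.228,.15),17.5)
E
```

```text
[ 0.4082722  -0.14724143  0.32894549] [-3.72586685e-01  4.74187971e-02  1.70027632e+00 -5.80350667e-05
  1.39471844e+00 -6.78066257e-01]
d [1.013 0.948 0.296] yaw 0.0 j6 -0.68 rows 10.2
d [1.012 0.948 0.596] yaw 0.0 j6 -0.68 rows 10.9
```

Call:
{"fn": "servo_tool", "kwargs": {
  "deltas": [
    {"dx": 1.0,"dy": 0.95,"dz": 0.25,"yaw": 0,"gripper": 0.65},
    {"dx": 1.0,"dy": 0.95,"dz": 0.25,"yaw": 0,"gripper": 0.65},
    {"dx": 1.0,"dy": 0.95,"dz": 0.25,"yaw": 0,"gripper": 0.65},
    {"dx": 1.0,"dy": 0.95,"dz": 0.25,"yaw": 0,"gripper": 0.65},
    {"dx": 1.0,"dy": 0.95,"dz": 0.25,"yaw": 0,"gripper": 0.65},
    {"dx": 1.0,"dy": 0.95,"dz": 0.25,"yaw": 0,"gripper": 0.65},
    {"dx": 1.0,"dy": 0.95,"dz": 0.25,"yaw": 0,"gripper": 0.65},
    {"dx": 1.0,"dy": 0.95,"dz": 0.25,"yaw": 0,"gripper": 0.65},
    {"dx": 1.0,"dy": 0.95,"dz": 0.25,"yaw": 0,"gripper": 0.65},
    {"dx": 1.0,"dy": 0.95,"dz": 0.25,"yaw": 0,"gripper": 0.65},
    {"dx": 1.0,"dy": 0.95,"dz": 0.25,"yaw": 0,"gripper": 0.65},
    {"dx": 1.0,"dy": 0.95,"dz": 0.25,"yaw": 0,"gripper": 0.65},
    {"dx": 1.0,"dy": 0.95,"dz": 0.25,"yaw": 0,"gripper": 0.65}
  ]
}}

```text
time_s: 2.52
ee_pos: [0.59, 0.2239, 0.2536]
orientation: [-1.859, -2.532, 0.003]
ft_force: [-0.6, 0.1, 0.7]
gripper_width: 0.0557
gripper_force: 0.0
```

```bash
python3 - <<'E'
from h import *
print(sensors.get_state()['ee_pos'],sensors.get_state()['gripper_width'])
d=grab('scene','s1')
t=cv2.resize(d['img'][80:240,300:500],(750,600),interpolation=cv2.INTER_CUBIC);cv2.imwrite('pics/s1c.png',t[:,:,::-1])
for k in [(.588,.228,.143),(.56,.219,.153),(.527,.209,.16),(.49,.197,.158),(.484,.195,.22)]: go(k,17.5)
E
```

```text
[0.58997034 0.22388004 0.25362426] 0.0557032484514967
d [ 0.017 -0.001  0.371] yaw -0.001 j6 0.04 rows 2.7
d [ 0.017 -0.099  0.338] yaw -0.001 j6 0.04 rows 2.5
d [ 0.018 -0.214  0.315] yaw -0.001 j6 0.04 rows 2.7
d [ 0.016 -0.344  0.321] yaw -0.001 j6 0.04 rows 3.4
d [ 0.016 -0.365  0.115] yaw -0.001 j6 0.04 rows 2.8
```

View pics/s1c.png

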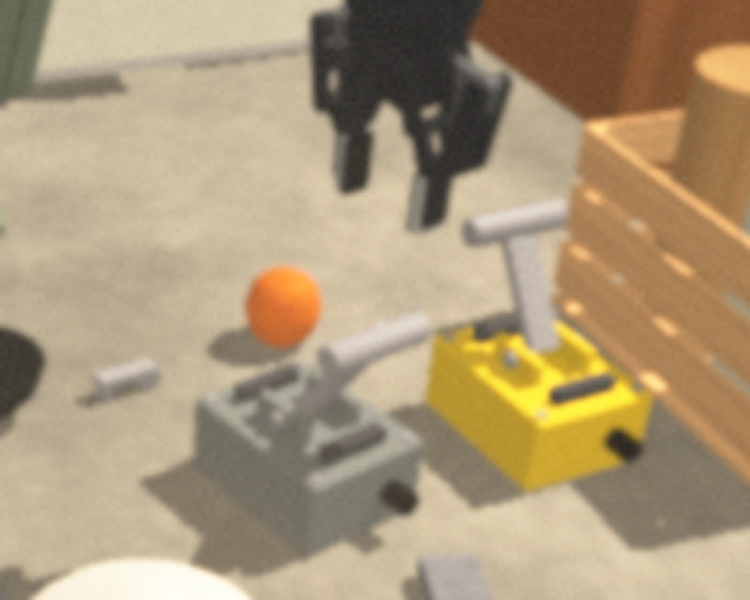

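The gripper straddles the line above the grey handle's bar, seen in this crop at (375,340). I'll descend.

Call:
{"fn": "servo_tool", "kwargs": {
  "deltas": [
    {"dx": 0.017,"dy": 0,"dz": 0.1,"yaw": 0,"gripper": 0.65},
    {"dx": 0.017,"dy": 0,"dz": 0.18,"yaw": 0,"gripper": 0.65},
    {"dx": 0.017,"dy": 0,"dz": 0.26,"yaw": 0,"gripper": 0.65},
    {"dx": 0.017,"dy": 0,"dz": 0.3,"yaw": 0,"gripper": 0.65},
    {"dx": 0.017,"dy": 0,"dz": 0.34,"yaw": 0,"gripper": 0.65},
    {"dx": 0.017,"dy": 0,"dz": 0.37,"yaw": 0,"gripper": 0.65},
    {"dx": 0.017,"dy": 0,"dz": 0.37,"yaw": 0,"gripper": 0.65}
  ]
}}

```text
time_s: 3.15
ee_pos: [0.5877, 0.2273, 0.1422]
orientation: [-1.86, -2.53, 0.004]
ft_force: [0.5, 0.1, -0.9]
gripper_width: 0.0556
gripper_force: 0.0
```

Call:
{"fn": "servo_tool", "kwargs": {
  "deltas": [
    {"dx": 0,"dy": -0.03,"dz": 0,"yaw": 0,"gripper": 0.65},
    {"dx": 0,"dy": -0.06,"dz": -0.01,"yaw": 0,"gripper": 0.65},
    {"dx": 0,"dy": -0.085,"dz": -0.02,"yaw": 0,"gripper": 0.65},
    {"dx": 0,"dy": -0.11,"dz": -0.03,"yaw": 0,"gripper": 0.65},
    {"dx": 0,"dy": -0.135,"dz": -0.04,"yaw": 0,"gripper": 0.65},
    {"dx": 0,"dy": -0.16,"dz": -0.045,"yaw": 0,"gripper": 0.65},
    {"dx": 0,"dy": -0.185,"dz": -0.05,"yaw": 0,"gripper": 0.65},
    {"dx": 0,"dy": -0.21,"dz": -0.05,"yaw": 0,"gripper": 0.65},
    {"dx": 0,"dy": -0.235,"dz": -0.05,"yaw": 0,"gripper": 0.65},
    {"dx": 0,"dy": -0.26,"dz": -0.05,"yaw": 0,"gripper": 0.65},
    {"dx": 0,"dy": -0.285,"dz": -0.04,"yaw": 0,"gripper": 0.65},
    {"dx": 0,"dy": -0.31,"dz": -0.035,"yaw": 0,"gripper": 0.65},
    {"dx": 0,"dy": -0.335,"dz": -0.025,"yaw": 0,"gripper": 0.65},
    {"dx": 0,"dy": -0.36,"dz": -0.02,"yaw": 0,"gripper": 0.65},
    {"dx": 0,"dy": -0.36,"dz": -0.02,"yaw": 0,"gripper": 0.65},
    {"dx": 0,"dy": -0.36,"dz": -0.02,"yaw": 0,"gripper": 0.65}
  ]
}}

```text
time_s: 4.48
ee_pos: [0.4855, 0.1966, 0.1492]
orientation: [1.858, 2.533, -0.0]
ft_force: [-0.1, -1.3, -0.1]
gripper_width: 0.0554
gripper_force: 0.0
```

```bash
python3 - <<'E'
from h import *
d=grab('scene','s2'); P=cloud(d); p=P[140:235,345:430].reshape(-1,3)
t=cv2.resize(d['img'][100:240,320:480],(600,525),interpolation=cv2.INTER_CUBIC);cv2.imwrite('pics/s2c.png',t[:,:,::-1])
print(sensors.get_state()['ee_pos'])
E
```

```text
[0.48601722 0.19677287 0.14938442]
```

View pics/s2c.png

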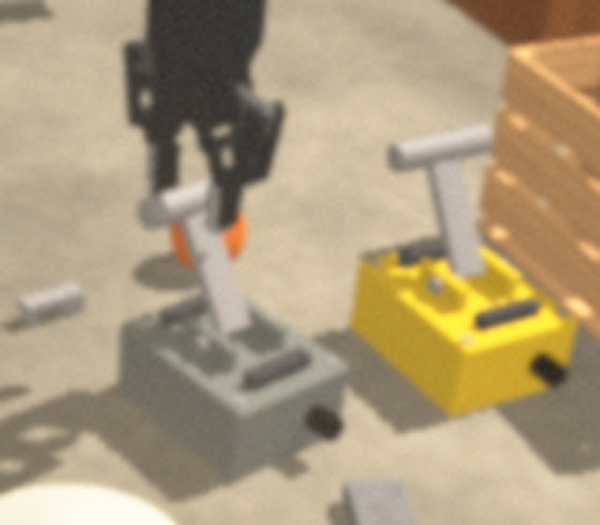

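The handle leans to the off side, with its bar at about (180,203) in the crop between the fingers. I lift and compute the transfer to the thumb plate.

Call:
{"fn": "servo_tool", "kwargs": {
  "deltas": [
    {"dx": 0,"dy": 0,"dz": -0.1,"yaw": 0,"gripper": 0.65},
    {"dx": 0,"dy": 0,"dz": -0.2,"yaw": 0,"gripper": 0.65},
    {"dx": 0,"dy": 0,"dz": -0.33,"yaw": 0,"gripper": 0.65},
    {"dx": 0,"dy": 0,"dz": -0.46,"yaw": 0,"gripper": 0.65},
    {"dx": 0,"dy": 0,"dz": -0.6,"yaw": 0,"gripper": 0.65},
    {"dx": 0,"dy": 0,"dz": -0.6,"yaw": 0,"gripper": 0.65}
  ]
}}

```text
time_s: 5.03
ee_pos: [0.4893, 0.198, 0.3383]
orientation: [1.853, 2.525, 0.023]
ft_force: [0.7, 0.9, 1.9]
gripper_width: 0.0557
gripper_force: 0.0
```

```bash
python3 - <<'E'
from h import *
go((.48,-.05,.33),95.8);go((.595,-.303,.33),95.8); print(sensors.get_state()['joint_positions'])
E
```

```text
d [-0.779 -0.278  0.022] yaw -0.435 j6 0.06 rows 10.9
d [-1.699 -0.165  0.023] yaw -0.435 j6 0.06 rows 12.3
[ 3.62785689e-01  1.90702219e-01  1.50954379e+00 -9.80881592e-05
  1.42387193e+00  5.81350822e-02]
```

Call:
{"fn": "servo_tool", "kwargs": {
  "deltas": [
    {"dx": -0.85,"dy": -0.22,"dz": 0,"yaw": 0.565,"gripper": 0.65},
    {"dx": -0.85,"dy": -0.22,"dz": 0,"yaw": 0.565,"gripper": 0.65},
    {"dx": -0.85,"dy": -0.22,"dz": 0,"yaw": 0.565,"gripper": 0.65},
    {"dx": -0.85,"dy": -0.22,"dz": 0,"yaw": 0.565,"gripper": 0.65},
    {"dx": -0.85,"dy": -0.22,"dz": 0,"yaw": 0.565,"gripper": 0.65},
    {"dx": -0.85,"dy": -0.22,"dz": 0,"yaw": 0.565,"gripper": 0.65},
    {"dx": -0.85,"dy": -0.22,"dz": 0,"yaw": 0.565,"gripper": 0.65},
    {"dx": -0.85,"dy": -0.22,"dz": 0,"yaw": 0.565,"gripper": 0.65},
    {"dx": -0.85,"dy": -0.22,"dz": 0,"yaw": 0.565,"gripper": 0.65},
    {"dx": -0.85,"dy": -0.22,"dz": 0,"yaw": 0.565,"gripper": 0.65},
    {"dx": -0.85,"dy": -0.22,"dz": 0,"yaw": 0.565,"gripper": 0.65},
    {"dx": -0.85,"dy": -0.22,"dz": 0,"yaw": 0.565,"gripper": 0.65},
    {"dx": -0.85,"dy": -0.22,"dz": 0,"yaw": 0.565,"gripper": 0.65},
    {"dx": -0.85,"dy": -0.22,"dz": 0,"yaw": 0.565,"gripper": 0.65},
    {"dx": -0.85,"dy": -0.22,"dz": 0,"yaw": 0.565,"gripper": 0.65},
    {"dx": -0.85,"dy": -0.22,"dz": 0,"yaw": 0.565,"gripper": 0.65}
  ]
}}

```text
time_s: 6.37
ee_pos: [0.4997, -0.0664, 0.3293]
orientation: [3.137, 0.16, 0.001]
ft_force: [0.4, 0.3, 0.5]
gripper_width: 0.0556
gripper_force: 0.0
```

```bash
python3 - <<'E'
from h import *
go((.595,-.303,.33),95.8); print(sensors.get_state()['joint_positions'])
d=grab('top','t1'); p=cloud(d)[170:260,205:295].reshape(-1,3); p=p[(p[:,2]>.13)&(p[:,2]<.2)]
r=cv2.minAreaRect((p[:,:2]*1000).astype(np.float32)); print(p.mean(0),r)
E
```

```text
d [ 0.236  0.817 -0.002] yaw 0.0 j6 1.31 rows 6.1
[-1.54968505e-01  1.62952771e-01  1.56633329e+00 -8.66817879e-05
  1.41184070e+00  1.31361876e+00]
[0.48675461 0.1953207  0.15476265] ((489.723388671875, 197.2485809326172), (30.533092498779297, 81.0805892944336), 17.40892791748047)
```

Call:
{"fn": "servo_tool", "kwargs": {
  "deltas": [
    {"dx": 0.24,"dy": 0.82,"dz": 0,"yaw": 0,"gripper": 0.55},
    {"dx": 0.24,"dy": 0.82,"dz": 0,"yaw": 0,"gripper": 0.55},
    {"dx": 0.24,"dy": 0.82,"dz": 0,"yaw": 0,"gripper": 0.55},
    {"dx": 0.24,"dy": 0.82,"dz": 0,"yaw": 0,"gripper": 0.55},
    {"dx": 0.24,"dy": 0.82,"dz": 0,"yaw": 0,"gripper": 0.55},
    {"dx": 0.24,"dy": 0.82,"dz": 0,"yaw": 0,"gripper": 0.55},
    {"dx": 0.24,"dy": 0.82,"dz": 0,"yaw": 0,"gripper": 0.55},
    {"dx": 0.24,"dy": 0.82,"dz": 0,"yaw": 0,"gripper": 0.55},
    {"dx": 0.24,"dy": 0.82,"dz": 0.3,"yaw": 0,"gripper": 0.55},
    {"dx": 0.24,"dy": 0.82,"dz": 0.6,"yaw": 0,"gripper": 0.55},
    {"dx": 0.24,"dy": 0.82,"dz": 0.6,"yaw": 0,"gripper": 0.55},
    {"dx": 0.24,"dy": 0.82,"dz": 0.6,"yaw": 0,"gripper": 0.55},
    {"dx": 0.24,"dy": 0.82,"dz": 0.6,"yaw": 0,"gripper": 0.55},
    {"dx": 0.24,"dy": 0.82,"dz": 0.6,"yaw": 0,"gripper": 0.55}
  ]
}}

```text
time_s: 7.58
ee_pos: [0.5929, -0.3008, 0.1447]
orientation: [-3.132, -0.162, 0.013]
ft_force: [-0.3, -0.2, 0.1]
gripper_width: 0.0469
gripper_force: 0.0
```

```bash
python3 - <<'E'
from h import *
go((.595,-.303,.058),95.8); print(sensors.get_state()['ee_pos'])
d=grab('scene','s3')
t=cv2.resize(d['img'][140:290,110:310],(800,600),interpolation=cv2.INTER_CUBIC);cv2.imwrite('pics/s3c.png',t[:,:,::-1])
E
```

```text
d [0.009 0.01  0.289] yaw 0.001 j6 0.98 rows 2.1
[ 0.59288129 -0.30081173  0.14472897]
```

View pics/s3c.png

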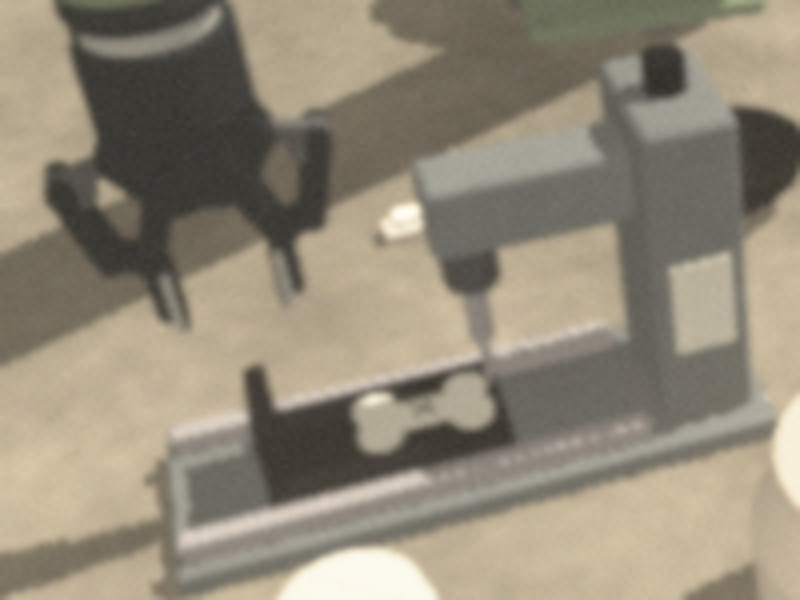

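Fingers straddle the thumb plate (crop (258,400)); the X is at (426,407), and the needle tip is near (489,370). I'll descend and compute the needle's position along the rails.

Call:
{"fn": "servo_tool", "kwargs": {
  "deltas": [
    {"dx": 0.009,"dy": 0.01,"dz": 0.1,"yaw": 0,"gripper": 0.55},
    {"dx": 0.009,"dy": 0.01,"dz": 0.17,"yaw": 0,"gripper": 0.55},
    {"dx": 0.009,"dy": 0.01,"dz": 0.23,"yaw": 0,"gripper": 0.55},
    {"dx": 0.009,"dy": 0.01,"dz": 0.26,"yaw": 0,"gripper": 0.55},
    {"dx": 0.009,"dy": 0.01,"dz": 0.285,"yaw": 0,"gripper": 0.55},
    {"dx": 0.009,"dy": 0.01,"dz": 0.285,"yaw": 0,"gripper": 0.55},
    {"dx": 0.009,"dy": 0.01,"dz": 0.285,"yaw": 0,"gripper": 0.4},
    {"dx": 0.009,"dy": 0.01,"dz": 0.285,"yaw": 0,"gripper": 0.3}
  ],
  "newtons": 20
}}

```text
time_s: 8.3
ee_pos: [0.5997, -0.307, 0.0656]
orientation: [3.136, 0.158, 0.004]
ft_force: [0.7, -0.8, 0.1]
gripper_width: 0.026
gripper_force: 0.0
```

```bash
python3 - <<'E'
from h import *
s=load('s3'); c=np.array(s['position'])
MX=np.array([MY[1],-MY[0]]); 
for ctr in ([.5839,-.1929],[.5948,-.3028]):
  for uv in [(470,270),(482,325),(486,350),(489,370),(490,378)]:
    v=(rays(s,(110+uv[0]/4-.4,140+uv[1]/4-.4))@R(s).T)[0]
    k=((np.array(ctr)-c[:2])@MX)/(v[:2]@MX); p=c+k*v; print(uv,(p[:2]@MY).round(4),p[2].round(4))
m=onplane(s,(110+426/4-.4,140+407/4-.4),.038)[0]; print('mark',m,m[:2]@MY,(m[:2]-ctr)@MX)
E
```

```text
(470, 270) -0.2352 0.1237
(482, 325) -0.2341 0.0845
(486, 350) -0.2344 0.0662
(489, 370) -0.2347 0.0513
(490, 378) -0.235 0.0453
(470, 270) -0.2352 0.1235
(482, 325) -0.2341 0.0843
(486, 350) -0.2344 0.066
(489, 370) -0.2347 0.0511
(490, 378) -0.235 0.0451
mark [ 0.58860141 -0.21518056  0.038     ] -0.27356087082563957 0.002687636682211519
```

Call:
{"fn": "servo_tool", "kwargs": {
  "deltas": [
    {"dx": 0,"dy": 0,"dz": 0.0,"yaw": 0,"gripper": 0.1},
    {"dx": 0,"dy": 0,"dz": 0.0,"yaw": 0,"gripper": 0},
    {"dx": 0,"dy": 0,"dz": 0.0,"yaw": 0,"gripper": 0},
    {"dx": 0,"dy": 0,"dz": 0.0,"yaw": 0,"gripper": 0},
    {"dx": 0,"dy": 0,"dz": 0.0,"yaw": 0,"gripper": 0},
    {"dx": 0,"dy": 0,"dz": 0.0,"yaw": 0,"gripper": 0}
  ],
  "newtons": 25
}}

```text
time_s: 8.8
ee_pos: [0.5994, -0.3065, 0.0654]
orientation: [3.137, 0.158, 0.003]
ft_force: [0.3, 1.7, 6.3]
gripper_width: 0.0115
gripper_force: 28.6
```

```bash
python3 - <<'E'
from h import *
st=sensors.get_state(); print(st['ee_pos'],st['ee_pos'][:2]@MY,st['gripper_width'],st['gripper_force'],st['ft_force'])
E
```

```text
[ 0.59937167 -0.30650026  0.06541524] -0.36550148061850724 0.01146809346377655 28.573704957962036 [0.32666841 1.69103046 6.28773854]
```

Call:
{"fn": "servo_tool", "kwargs": {
  "deltas": [
    {"dx": 0,"dy": -0.015,"dz": 0,"yaw": 0,"gripper": 0},
    {"dx": 0,"dy": -0.03,"dz": 0,"yaw": 0,"gripper": 0},
    {"dx": 0,"dy": -0.045,"dz": 0,"yaw": 0,"gripper": 0},
    {"dx": 0,"dy": -0.06,"dz": 0,"yaw": 0,"gripper": 0},
    {"dx": 0,"dy": -0.075,"dz": 0,"yaw": 0,"gripper": 0},
    {"dx": 0,"dy": -0.09,"dz": 0,"yaw": 0,"gripper": 0},
    {"dx": 0,"dy": -0.105,"dz": 0,"yaw": 0,"gripper": 0},
    {"dx": 0,"dy": -0.12,"dz": 0,"yaw": 0,"gripper": 0},
    {"dx": 0,"dy": -0.13,"dz": 0,"yaw": 0,"gripper": 0},
    {"dx": 0,"dy": -0.13,"dz": 0,"yaw": 0,"gripper": 0},
    {"dx": 0,"dy": -0.13,"dz": 0,"yaw": 0,"gripper": 0},
    {"dx": 0,"dy": -0.13,"dz": 0,"yaw": 0,"gripper": 0}
  ]
}}

```text
time_s: 9.8
ee_pos: [0.5954, -0.2683, 0.0654]
orientation: [3.136, 0.158, 0.004]
ft_force: [-0.4, -0.5, 6.0]
gripper_width: 0.0111
gripper_force: 28.7
```

```bash
python3 - <<'E'
from h import *
st=sensors.get_state(); print(st['ee_pos'],st['ee_pos'][:2]@MY,st['gripper_width'])
d=grab('scene','s4')
t=cv2.resize(d['img'][190:265,180:280],(800,600),interpolation=cv2.INTER_CUBIC);cv2.imwrite('pics/s4c.png',t[:,:,::-1])
E
```

```text
[ 0.59542732 -0.26834061  0.06539868] -0.3271385762811575 0.011056431110499792
```

View pics/s4c.png

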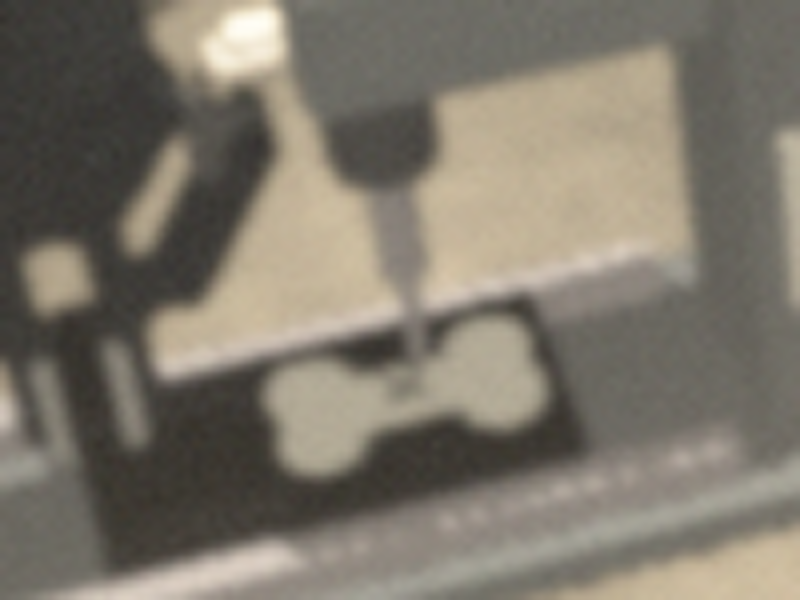

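The X is now at about (408,388) in the crop, just under the needle tip at (418,362). I compute the residual.

```bash
python3 - <<'E'
from h import *
from numpy import array
s=load('s4'); c=s['position']; MX=array([MY[1],-MY[0]]); f=lambda u,v:(180+u/8-.45,190+v/8-.45)
for uv in [(402,388),(408,388)]:
    m=onplane(s,f(*uv),.038)[0]; print('mark',m.round(4),(m[:2]@MY).round(4),(m[:2]@MX).round(4))
print('centre x', (array([.5839,-.1929])@MX).round(4))
k0=array([.5839,-.1929])@MX
for uv in [(398,230),(404,280),(412,320),(417,355)]:
    v=(rays(s,f(*uv))@R(s).T)[0]; p=c+v*((k0-c[:2]@MX)/(v[:2]@MX)); print(uv,(p[:2]@MY).round(4),p[2].round(4))
# bone centroid, before and after, by brightness on carrier
for n,(x0,y0,x1,y1) in (('s3',(196,228,236,256)),('s4',(210,225,252,252))):
    d=load(n); im=d['img'].astype(int); g=im[y0:y1,x0:x1]; P=cloud(d)[y0:y1,x0:x1]
    m=((g.min(2)>115)&(abs(P[...,2]-.038)<.012)).astype(np.uint8)
    nl,L,st,ce=cv2.connectedComponentsWithStats(m); i=1+st[1:,4].argmax(); b=cv2.minAreaRect(np.argwhere(L==i)[:,::-1].astype(np.float32))
    for q in (ce[i],):
        p=onplane(d,q+[x0,y0],.038)[0]; print(n,st[i],q+[x0,y0],p.round(4),(p[:2]@MY).round(4))
    w=onplane(d,np.argwhere(L==i)[:,::-1]+[x0,y0],.038); ss=w[:,:2]@MY; print('ext',ss.min(),ss.max(),(ss.min()+ss.max())/2)
E
```

```text
mark [ 0.586  -0.1837  0.038 ] -0.242 0.5644
mark [ 0.5865 -0.1821  0.038 ] -0.2404 0.5651
centre x 0.5614
(398, 230) -0.2348 0.0921
(404, 280) -0.2357 0.0742
(412, 320) -0.2355 0.0593
(417, 355) -0.2359 0.0462
s3 [  0   0  37  25 444] [214.31756757 240.63513514] [ 0.5849 -0.219   0.038 ] -0.277
ext -0.31510743395599494 -0.2366153455815716 -0.27586138976878327
s4 [  3   5  35  19 333] [230.03303303 238.83783784] [ 0.5889 -0.1835  0.038 ] -0.2421
ext -0.2788487353337286 -0.2041189617848172 -0.2414838485592729
```

Call:
{"fn": "servo_tool", "kwargs": {
  "deltas": [
    {"dx": 0,"dy": -0.009,"dz": 0,"yaw": 0,"gripper": 0},
    {"dx": 0,"dy": -0.017,"dz": 0,"yaw": 0,"gripper": 0},
    {"dx": 0,"dy": -0.017,"dz": 0,"yaw": 0,"gripper": 0},
    {"dx": 0,"dy": -0.017,"dz": 0,"yaw": 0,"gripper": 0},
    {"dx": 0,"dy": -0.017,"dz": 0,"yaw": 0,"gripper": 0},
    {"dx": 0,"dy": -0.017,"dz": 0,"yaw": 0,"gripper": 0}
  ]
}}

```text
time_s: 10.35
ee_pos: [0.5949, -0.2636, 0.0654]
orientation: [3.135, 0.158, 0.004]
ft_force: [-0.5, -1.7, 7.9]
gripper_width: 0.0111
gripper_force: 28.7
```

```bash
python3 - <<'E'
from h import *
st=sensors.get_state(); print(st['ee_pos'],st['ee_pos'][:2]@MY,st['gripper_width'])
ims=[]
for i in range(4):
    d=optics.get_image('scene'); ims.append(d['img'].astype(float))
im=np.mean(ims,0).astype(np.uint8); np.savez('s5.npz',**{**{k:np.array(v) for k,v in d.items()},'img':im})
t=cv2.resize(im[215:260,200:260],(800,600),interpolation=cv2.INTER_CUBIC);cv2.imwrite('pics/s5c.png',t[:,:,::-1])
E
```

```text
[ 0.59493895 -0.26358445  0.0654059 ] -0.3223574165104609 0.011116023320711347
```

View pics/s5c.png

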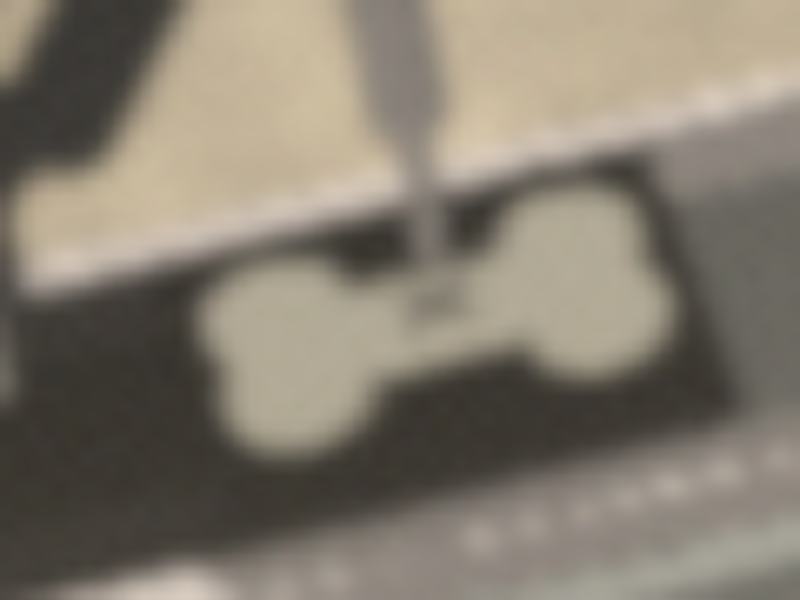

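The X at (438,302) sits where the needle tip (432,265) projects down onto the tag, at about (437,297), so it is aligned to about 1 mm. I release and back off.

Call:
{"fn": "servo_tool", "kwargs": {
  "deltas": [
    {"dx": 0,"dy": 0,"dz": 0,"yaw": 0,"gripper": 0.1},
    {"dx": 0,"dy": 0,"dz": 0,"yaw": 0,"gripper": 0.2},
    {"dx": 0,"dy": 0,"dz": 0,"yaw": 0,"gripper": 0.35},
    {"dx": 0,"dy": 0,"dz": 0,"yaw": 0,"gripper": 0.4},
    {"dx": 0,"dy": 0,"dz": 0,"yaw": 0,"gripper": 0.4},
    {"dx": 0,"dy": 0,"dz": -0.08,"yaw": 0,"gripper": 0.4},
    {"dx": 0,"dy": 0,"dz": -0.16,"yaw": 0,"gripper": 0.4},
    {"dx": 0,"dy": 0.1,"dz": -0.28,"yaw": 0,"gripper": 0.5},
    {"dx": 0,"dy": 0.2,"dz": -0.4,"yaw": 0,"gripper": 0.6},
    {"dx": 0,"dy": 0.2,"dz": -0.54,"yaw": 0,"gripper": 0.65},
    {"dx": 0,"dy": 0.2,"dz": -0.68,"yaw": 0,"gripper": 0.65},
    {"dx": 0,"dy": 0.2,"dz": -0.82,"yaw": 0,"gripper": 0.65},
    {"dx": 0,"dy": 0.2,"dz": -0.95,"yaw": 0,"gripper": 0.65},
    {"dx": 0,"dy": 0.2,"dz": -0.95,"yaw": 0,"gripper": 0.65}
  ]
}}

```text
time_s: 11.72
ee_pos: [0.6018, -0.3231, 0.3578]
orientation: [3.13, 0.157, 0.019]
ft_force: [0.3, -0.4, 0.2]
gripper_width: 0.0554
gripper_force: 0.0
```

```bash
python3 - <<'E'
from h import *
ims=[]
for i in range(4):
    d=optics.get_image('scene'); ims.append(d['img'].astype(float))
im=np.mean(ims,0).astype(np.uint8)
a=load('s5')['img']; print('shift of bone region px',cv2.phaseCorrelate(np.float32(a[232:252,212:256].mean(2)),np.float32(im[232:252,212:256].mean(2))))
def x(i): 
    g=i[226:252,212:254]; m=(g.min(2)>130).astype(np.uint8); n,L,s,c=cv2.connectedComponentsWithStats(m); k=1+s[1:,4].argmax(); return s[k],c[k]
print(x(a),x(im))
# two-view check: top camera thumb
t=optics.get_image('top'); p=cloud(t)[160:235,420:505].reshape(-1,3); p=p[(p[:,2]>.06)&(p[:,2]<.085)]
if len(p): print('thumb',len(p),cv2.minAreaRect((p[:,:2]*1000).astype(np.float32)),p[:,:2].mean(0)@MY)
go((.488,.02,.34),17.5);go((.488,.197,.34),17.5)
E
```

```text
shift of bone region px ((0.4733445690131397, -0.038979411793889085), 1.0014092032114665)
(array([  4,   4,  34,  18, 277], dtype=int32), array([20.01444043, 12.42960289])) (array([  4,   4,  33,  18, 256], dtype=int32), array([20.1484375, 12.375    ]))
thumb 178 ((591.193603515625, -263.2875061035156), (58.04224395751953, 13.279325485229492), 5.863637924194336) -0.3201794622179354
d [-0.256 -1.171  0.025] yaw 0.435 j6 0.96 rows 10.9
d [-0.196 -1.758  0.026] yaw 0.435 j6 0.96 rows 12.7
```

Call:
{"fn": "servo_tool", "kwargs": {
  "deltas": [
    {"dx": -0.23,"dy": -0.95,"dz": 0.03,"yaw": -0.565,"gripper": 0.65},
    {"dx": -0.23,"dy": -0.95,"dz": 0.03,"yaw": -0.565,"gripper": 0.65},
    {"dx": -0.23,"dy": -0.95,"dz": 0.03,"yaw": -0.565,"gripper": 0.65},
    {"dx": -0.23,"dy": -0.95,"dz": 0.03,"yaw": -0.565,"gripper": 0.65},
    {"dx": -0.23,"dy": -0.95,"dz": 0.03,"yaw": -0.565,"gripper": 0.65},
    {"dx": -0.23,"dy": -0.95,"dz": 0.03,"yaw": -0.565,"gripper": 0.65},
    {"dx": -0.23,"dy": -0.95,"dz": 0.03,"yaw": -0.565,"gripper": 0.65},
    {"dx": -0.23,"dy": -0.95,"dz": 0.03,"yaw": -0.565,"gripper": 0.65},
    {"dx": -0.23,"dy": -0.95,"dz": 0.03,"yaw": -0.565,"gripper": 0.65},
    {"dx": -0.23,"dy": -0.95,"dz": 0.03,"yaw": -0.565,"gripper": 0.65},
    {"dx": -0.23,"dy": -0.95,"dz": 0.03,"yaw": -0.565,"gripper": 0.65},
    {"dx": -0.23,"dy": -0.95,"dz": 0.03,"yaw": -0.565,"gripper": 0.65},
    {"dx": -0.23,"dy": -0.95,"dz": 0.03,"yaw": -0.565,"gripper": 0.65},
    {"dx": -0.23,"dy": -0.95,"dz": 0.03,"yaw": -0.565,"gripper": 0.65},
    {"dx": -0.23,"dy": -0.95,"dz": 0.03,"yaw": -0.565,"gripper": 0.65},
    {"dx": -0.23,"dy": -0.95,"dz": 0.03,"yaw": -0.565,"gripper": 0.65}
  ]
}}

```text
time_s: 13.3
ee_pos: [0.5023, -0.0456, 0.338]
orientation: [-1.859, -2.529, 0.003]
ft_force: [0.1, 0.2, 0.5]
gripper_width: 0.0555
gripper_force: 0.0
```

```bash
python3 - <<'E'
from h import *
print(sensors.get_state()['ee_pos']);go((.484,.195,.23),17.5)
E
```

```text
[ 0.50233136 -0.04561618  0.33799408]
d [0.783 0.182 0.361] yaw -0.001 j6 -0.42 rows 6.3
```

Call:
{"fn": "servo_tool", "kwargs": {
  "deltas": [
    {"dx": 0.78,"dy": 0.18,"dz": 0.0,"yaw": 0,"gripper": 0.65},
    {"dx": 0.78,"dy": 0.18,"dz": 0.0,"yaw": 0,"gripper": 0.65},
    {"dx": 0.78,"dy": 0.18,"dz": 0.0,"yaw": 0,"gripper": 0.65},
    {"dx": 0.78,"dy": 0.18,"dz": 0.0,"yaw": 0,"gripper": 0.65},
    {"dx": 0.78,"dy": 0.18,"dz": 0.0,"yaw": 0,"gripper": 0.65},
    {"dx": 0.78,"dy": 0.18,"dz": 0.0,"yaw": 0,"gripper": 0.65},
    {"dx": 0.78,"dy": 0.18,"dz": 0.1,"yaw": 0,"gripper": 0.65},
    {"dx": 0.78,"dy": 0.18,"dz": 0.2,"yaw": 0,"gripper": 0.65},
    {"dx": 0.78,"dy": 0.18,"dz": 0.36,"yaw": 0,"gripper": 0.65},
    {"dx": 0.78,"dy": 0.18,"dz": 0.36,"yaw": 0,"gripper": 0.65},
    {"dx": 0.78,"dy": 0.18,"dz": 0.36,"yaw": 0,"gripper": 0.65},
    {"dx": 0.78,"dy": 0.18,"dz": 0.36,"yaw": 0,"gripper": 0.65},
    {"dx": 0.78,"dy": 0.18,"dz": 0.36,"yaw": 0,"gripper": 0.65}
  ]
}}

```text
time_s: 14.38
ee_pos: [0.4858, 0.194, 0.2341]
orientation: [1.859, 2.53, 0.006]
ft_force: [1.0, 0.0, 0.8]
gripper_width: 0.0557
gripper_force: 0.0
```

```bash
python3 - <<'E'
from h import *
print(sensors.get_state()['ee_pos']);go((.484,.195,.143),17.5)
E
```

```text
[0.48580084 0.19400668 0.23412905]
d [ 0.005 -0.006  0.304] yaw -0.001 j6 0.05 rows 2.2
```

Descend, then sweep back along the arc.

Call:
{"fn": "servo_tool", "kwargs": {
  "deltas": [
    {"dx": 0.003,"dy": -0.003,"dz": 0.09,"yaw": 0,"gripper": 0.65},
    {"dx": 0.003,"dy": -0.003,"dz": 0.16,"yaw": 0,"gripper": 0.65},
    {"dx": 0.003,"dy": -0.003,"dz": 0.22,"yaw": 0,"gripper": 0.65},
    {"dx": 0.003,"dy": -0.003,"dz": 0.26,"yaw": 0,"gripper": 0.65},
    {"dx": 0.003,"dy": -0.003,"dz": 0.29,"yaw": 0,"gripper": 0.65},
    {"dx": 0.003,"dy": -0.003,"dz": 0.29,"yaw": 0,"gripper": 0.65},
    {"dx": 0.003,"dy": -0.003,"dz": 0.29,"yaw": 0,"gripper": 0.65}
  ]
}}

```text
time_s: 14.97
ee_pos: [0.4841, 0.1944, 0.146]
orientation: [1.858, 2.531, 0.003]
ft_force: [0.4, -0.2, -0.2]
gripper_width: 0.0558
gripper_force: 0.0
```

Call:
{"fn": "servo_tool", "kwargs": {
  "deltas": [
    {"dx": 0,"dy": 0.03,"dz": 0,"yaw": 0,"gripper": 0.65},
    {"dx": 0,"dy": 0.06,"dz": -0.01,"yaw": 0,"gripper": 0.65},
    {"dx": 0,"dy": 0.085,"dz": -0.02,"yaw": 0,"gripper": 0.65},
    {"dx": 0,"dy": 0.11,"dz": -0.03,"yaw": 0,"gripper": 0.65},
    {"dx": 0,"dy": 0.135,"dz": -0.04,"yaw": 0,"gripper": 0.65},
    {"dx": 0,"dy": 0.16,"dz": -0.045,"yaw": 0,"gripper": 0.65},
    {"dx": 0,"dy": 0.185,"dz": -0.05,"yaw": 0,"gripper": 0.65},
    {"dx": 0,"dy": 0.21,"dz": -0.05,"yaw": 0,"gripper": 0.65},
    {"dx": 0,"dy": 0.235,"dz": -0.05,"yaw": 0,"gripper": 0.65},
    {"dx": 0,"dy": 0.26,"dz": -0.05,"yaw": 0,"gripper": 0.65},
    {"dx": 0,"dy": 0.285,"dz": -0.04,"yaw": 0,"gripper": 0.65},
    {"dx": 0,"dy": 0.31,"dz": -0.035,"yaw": 0,"gripper": 0.65},
    {"dx": 0,"dy": 0.335,"dz": -0.025,"yaw": 0,"gripper": 0.65},
    {"dx": 0,"dy": 0.36,"dz": -0.02,"yaw": 0,"gripper": 0.65},
    {"dx": 0,"dy": 0.36,"dz": -0.02,"yaw": 0,"gripper": 0.65},
    {"dx": 0,"dy": 0.36,"dz": -0.02,"yaw": 0,"gripper": 0.65},
    {"dx": 0,"dy": 0.36,"dz": -0.02,"yaw": 0,"gripper": 0.65}
  ]
}}

```text
time_s: 16.38
ee_pos: [0.586, 0.2265, 0.1507]
orientation: [-1.858, -2.533, 0.001]
ft_force: [-0.6, -0.7, -0.0]
gripper_width: 0.0551
gripper_force: 0.0
```

Call:
{"fn": "servo_tool", "kwargs": {
  "deltas": [
    {"dx": 0,"dy": 0,"dz": -0.1,"yaw": 0,"gripper": 0.65},
    {"dx": 0,"dy": 0,"dz": -0.2,"yaw": 0,"gripper": 0.65},
    {"dx": 0,"dy": 0,"dz": -0.33,"yaw": 0,"gripper": 0.65},
    {"dx": 0,"dy": 0,"dz": -0.46,"yaw": 0,"gripper": 0.65},
    {"dx": 0,"dy": 0,"dz": -0.6,"yaw": 0,"gripper": 0.65},
    {"dx": 0,"dy": -0.6,"dz": -0.6,"yaw": 0,"gripper": 0.65},
    {"dx": 0,"dy": -0.6,"dz": -0.6,"yaw": 0,"gripper": 0.65},
    {"dx": 0,"dy": -0.6,"dz": -0.6,"yaw": 0,"gripper": 0.65},
    {"dx": 0,"dy": -0.6,"dz": -0.6,"yaw": 0,"gripper": 0.65},
    {"dx": 0,"dy": -0.6,"dz": -0.6,"yaw": 0,"gripper": 0.65},
    {"dx": 0,"dy": -0.6,"dz": -0.6,"yaw": 0,"gripper": 0.65},
    {"dx": 0,"dy": -0.6,"dz": -0.6,"yaw": 0,"gripper": 0.65}
  ]
}}

```text
time_s: 17.38
ee_pos: [0.4144, 0.1726, 0.3316]
orientation: [1.857, 2.532, 0.004]
ft_force: [0.3, 0.3, 0.3]
gripper_width: 0.0559
gripper_force: 0.0
```

```bash
python3 - <<'E'
from h import *
d=grab('scene','s6'); t=grab('top','t6'); Q=cloud(d); P=cloud(t)
for X,(u0,v0,u1,v1) in ((Q,(345,150,420,230)),(P,(215,175,290,255))):
    p=X[v0:v1,u0:u1].reshape(-1,3); p=p[(p[:,2]>.125)&(p[:,2]<.2)]; print(len(p),p.mean(0) if len(p) else '')
im=d['img']; a=load('s5')['img']
for i in (a,im):
    g=i[226:252,212:254]; m=(g.min(2)>130).astype(np.uint8); n,L,s,c=cv2.connectedComponentsWithStats(m); k=1+s[1:,4].argmax(); print(s[k],c[k])
p=P[160:235,420:505].reshape(-1,3); p=p[(p[:,2]>.06)&(p[:,2]<.085)]; print('thumb',cv2.minAreaRect((p[:,:2]*1000).astype(np.float32)))
cv2.imwrite('pics/end.png',np.vstack([d['img'][100:300,100:500],cv2.resize(d['img'][215:260,190:280],(400,200))])[:,:,::-1])
E
```

```text
277 [0.59520581 0.22496408 0.15145961]
468 [0.58241321 0.2257033  0.15279055]
[  4   4  34  18 277] [20.01444043 12.42960289]
[  4   4  33  18 258] [19.97674419 12.44573643]
thumb ((590.9749145507812, -262.9974060058594), (57.72642135620117, 13.224684715270996), 6.42798376083374)
```

View pics/end.png

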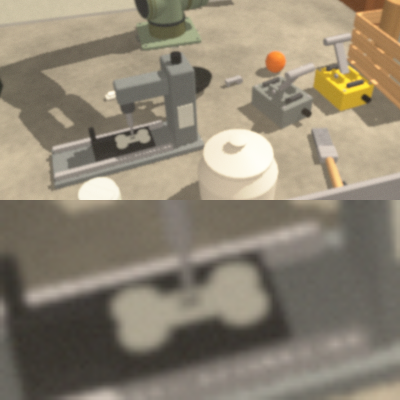

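The handle is back at its starting on pose (bar at (300,72)), the X is under the needle (190,300 in the lower crop), and nothing else has moved. Handing in.

```bash
python3 -c "
from bench import ctrl; print(ctrl.sign_off())"
```

```text
the job is handed in; nothing more can be done
None
```

I handed the job in at about 17.5 s: I threw the handle to off, slid the carrier until the X was under the needle (within about 1–2 mm by camera), and threw the handle back to on; the last pictures showed nothing else moved, and the sign-off gave no verdict.

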